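# Brush out a two-part sample chamber and hold it pressed shut

## Task

Clean and close the sample chamber: with the brush from the beaker, go down to the floor of the lower half's round well and back up until the brush tip is level with the well's mouth, twice over, then stand the brush back in the beaker and let go of it. Then fit the loose cover over the lower half's two dowel pins and press it down against its sprung seal until the halves meet with no gap, and finish like that, keeping hold of the cover and pressing the halves shut (they spring apart when let go). Leave the bottle, timer and tape roll where they stand.

Things in the scene. Friction and masses are not known exactly. Their poses are not given: they have to be found in the camera images.
- lower_half: Lower half of the chamber, fixed: dark foot plate 104 x 186 x 10 mm carrying a steel block 74 (x) x 150 (y) mm, its flat top 60 mm above the bench. Origin under its centre, on the bench; z up, y along the long side; yaw within 0.35 rad. A round well 46 mm across opens in the middle of the top, with a dowel pin on either side.
- dowel_a (a point): Foot of one steel dowel pin, on the block's top, 55 mm from the well's axis toward the lower half's +y. The pin is 10 mm across and 24 mm tall; its upper 12 mm taper to a 3.6 mm nose.
- dowel_b (a point): Foot of the other dowel pin, the same, 55 mm toward the lower half's -y.
- well_floor (a point): Centre of the flat floor of the well, 12 mm above the bench and 48 mm below the block's top (the mouth). Axes as the lower half.
- block_top (a point): Centre of the block's top face, at the well's mouth, 60 mm above the bench. Axes as the lower half. Round the mouth a black seal ring, 64 mm outside and 50 mm inside diameter, stands 5 mm proud of this face on springs.
- seal_ring (a joint): How far the sprung seal ring is pushed down, m: 0 free (5 mm proud), about 0.005 when the cover meets the block. Its springs give 4.2 N at first, 10 N at 5 mm. The cover's weight (3 to 4.5 N) closes it by less than 1 mm: some 7 N of push on the cover closes it, more where the cover rubs on the pins; a push of 15 to 20 N keeps it safely shut.
- cover_grip (a point): Centre of the black grip block on the loose cover: 24 (x) x 36 (y) x 40 mm tall, on the middle of a steel-grey plate 70 (x) x 150 (y) x 12 mm, lying flat, 0.3 to 0.46 kg in all. The point is 20 mm above the plate's upper face. z up, y along the plate; yaw within 0.4 rad. Two through holes 13 mm across lie on the centre line at y = +55 and -55 mm; it fits either way round.
- cover_under (a point): Centre of the cover's flat underside, 32 mm below cover_grip. Axes as the cover.
- brush_grip (a point): Point on the axis of the brush's grey cylindrical handle (16 mm across, from 98 to 162 mm above the brush's lower end), 132 mm above the lower end. The brush stands upright in the beaker, 166 mm long, 50 to 80 g: white bristle head at the bottom, 48 mm long, 32 mm across (hard core 25 mm), then a thin stem, then the handle. z along the brush, up.
- brush_tip (a point): Centre of the flat lower end of the brush (end of the bristle head).
- beaker_floor (a point): Centre of the beaker's inner floor, 2 mm above the bench. The beaker is clear, 55 mm across, 70 mm tall, about 45 mm wide inside (32 mm right at the floor), fixed. Beaker and cover may each stand on either side of the lower half.
- reagent_bottle: White bottle with a screw cap, 75 mm across, 164 mm tall, loose; origin under its centre. Leave alone.
- lab_timer: Small flat white bench timer, 70 x 66 x 16 mm, loose; origin under its centre. Leave alone.
- packing_tape: Roll of packing tape, 97 mm across, 58 mm tall, loose; origin under its centre. Leave alone.
Mind the look-alikes: they are no part of the job. There is more than one size of the part that bears brush_grip; the job needs the middle-sized.

How it is judged:
On the way, in this order (a step that is already met when the one before it is completed fails the run):
1. the brush is down at the floor of the well (horizontal distance between brush_tip and well_floor below 0.02 m and z of brush_tip in the frame of well_floor below 0.012 m), for 0.05 s.
2. the brush is up at the mouth of the well (horizontal distance between brush_tip and well_floor below 0.025 m and z of brush_tip in the frame of well_floor above 0.035 m), for 0.05 s.
3. the brush is down at the floor a second time (all of step 1), for 0.05 s.
4. the brush is up at the mouth a second time (all of step 2), for 0.05 s.
5. the brush stands in the beaker, let go (horizontal distance between brush_tip and beaker_floor below 0.022 m and z of brush_tip in the frame of beaker_floor below 0.015 m and angle between brush_tip's own z axis and vertical below 0.5 rad and contact force between the fingers and brush below 0.1 N), for 0.2 s.
6. the cover is threaded on both dowels (horizontal distance between cover_under and block_top below 0.003 m and angle between the y axis of cover_under and the y axis of block_top, either way round below 0.05 rad and angle between the z axis of cover_under and the z axis of block_top, either way round below 0.05 rad and z of cover_under in the frame of block_top below 0.009 m), for 0.1 s.
At the end, for the whole second after the job is handed in: Cover on both dowels (within 3 mm, parallel within 0.05 rad), under 1.5 mm gap, 8 N or more between the halves, seal pushed in 3.5 mm or more, at rest, fingers bearing on the cover; brush let go in the beaker (within 22 mm of its axis, 15 mm of its floor, leaning under 0.5 rad) (all of step 5 and horizontal distance between cover_under and block_top below 0.003 m and angle between the y axis of cover_under and the y axis of block_top, either way round below 0.05 rad and angle between the z axis of cover_under and the z axis of block_top, either way round below 0.05 rad and z of cover_under in the frame of block_top below 0.0015 m and contact force between cover and lower_half above 8 N and value of joint seal_ring above 0.0035 m and contact force between the fingers and cover above 2 N and linear speed of cover below 0.02 m/s); the arm keeps its last pose, push and grip.
It fails at once if the bottle is shifted by more than 3 cm (distance of reagent_bottle from where it was at the start of the episode above 0.03 m).
It fails at once if the timer is shifted by more than 3 cm (distance of lab_timer from where it was at the start of the episode above 0.03 m).
It fails at once if the tape roll is shifted by more than 3 cm (distance of packing_tape from where it was at the start of the episode above 0.03 m).
It also fails if it takes over 67 s, if anything falls off the work surface, if the arm or the gripper's body presses on something with over 40 N, if the wrist force passes 120 N, or if a joint passes its speed limit or range.

## Robot

A 6-joint arm with a two-finger parallel gripper is mounted at the origin on a cart in front of the work surface, level with it; the furniture and walls round the work are solid. World frame = base frame: x ahead of the robot, y to its left, z up, the work surface at z = 0. Lengths are in m, angles in rad, forces in N, time in s.
With the tool pointing down it reaches from about 0.25 to 0.775 m from the base axis. Payload 4 kg.
Tool frame: the origin (TCP) lies at the centre of the arm's flange, where the gripper is bolted on; the fingertips stand 199 mm ahead of it and the grasp point (between the pads) lies 180 mm ahead of it; z points along the fingers, y is the line along which they close (so a half turn about z gives the same grasp; the last joint's range is limited). The gripper opens to 94 mm and grips with 3 to 60 N. Pads are 16 mm wide; open, the fingers measure 119 mm over their backs; the gripper's body (75 mm by 177 mm) begins 78 mm behind the grasp point.
Start: joints at [1.116, 0.087, 1.371, -0, 1.684, -0.103], TCP at [0.19, 0.516, 0.405] pointing down, gripper open.
Joint ranges: [-3.1, 3.1], [-0.76, 2.03], [0.27, 2.55], [-1.08, 4.22], [0.17, 2.65], [-2.57, 2.57]. Speed limits (rad/s): [2.79, 2.79, 3.14, 3.14, 3.14, 3.14].

## Interface

Orientations are given as [roll, pitch, yaw] about the fixed x, y, z axes, in that order (R = Rz(yaw) Ry(pitch) Rx(roll)).
In Python, from bench import robot, eyes, models gives the robot as it stands.
- The arm moves only by the tool step_arm, never from a script. Its argument "commands" is a list that holds one entry, the list of rows, each a list of 7 numbers: the shift along the tool's x, y, z in mm, then the turn, a rotation vector about the tool's x, y, z in rad, then the finger opening in mm, from 0 to 94. In form: [[[tx, ty, tz, wx, wy, wz, gripper], ...]]. A call has 1 to 20 rows; each row shifts and turns the commanded pose from where the row before left it, along the tool's axes as they then stand; what a row does not reach is not made up. A row lasts 1/8 s, in which the tool goes at most 62.5 mm and 10.7 degrees, less where a joint would pass 70% of its speed; a pose out of reach is approached as far as the arm can. A call is refused whole if a number of a shift passes 62.5 or a number of a turn 0.188, either way. A call with a gripper value outside its range is refused whole. The fingers move at their own pace and stop on an object; the grip force is fixed at half the most. Time passes only in rows, so rows that do not move let the fingers close. It gives the time, the measured TCP pose, the force, the opening and the grip force at its end, in the units of the state.
- robot.get_obs(): the state, without advancing time (a new reading comes with each control period).
- eyes.snapshot(name): name is "side" or "top" or "wrist"; returns a dict with "color" (400x640x3 uint8, red, green, blue), "camera_matrix" (3x3 intrinsics, pixels), "D" ([k1, k2, p1, p2, k3] as OpenCV has them; the pictures are not rectified), "eye" and "rotation" of the camera in the world; the wrist camera has in their place "tool_from_camera" (4x4, takes a point from camera to tool coordinates, whose origin is the TCP and whose axes are the flange's). Camera axes: x right, y up, looking along -z (the intrinsics and any distortion apply to the point x, -y, -z); pixel columns grow to the right and rows downward; lengths in m; the calibration is good to about 2 mm. A picture is of the moment at which its call begins: read the wrist's pose just before it. There is no depth.
- robot.close_job(): hands the job in; it is judged then, once.
Trained networks look in a picture, given as the dict that the camera call returned (one of the last four; its "shot" number tells which), for a name from the list of things; names that differ only in an ending like _2 or _b are one class to them, and where a whole thing is asked for, a point or a joint stands for the part that bears it (a point fixed in the world has none). Each returns a list of dicts, best first, with "confidence" (0 to 1); they miss things now and then, are a little off and sometimes report something else, mostly with a low value. They report only what shows in the picture. A call takes as long as a camera call. They do not tell look-alikes from the thing itself.
- models.masks_of(picture, query): "mask" (400x640 bool, what is visible of it) and "xy" ([column, row] in pixels, amid what is visible of it).
- models.tip_of(picture, query): "xy" ([column, row] in pixels: a listed point, or the origin of a listed thing).
The state is a dict: "time": time; "joint_positions": joint angles; "qvel": joint speeds; "joint_torque": joint torques, N m; "tool_pos": TCP position; "ee_rot": TCP orientation; "wrist_force": force on the tool from outside, world axes, zero at the start; "wrist_torque": the same for the moment, N m; "width": finger opening in m; "finger_force": force on a finger pad.
Only numpy, scipy, OpenCV 4.12 (cv2) and the standard library are available. Lean on these libraries where they do the work, as an engineer would, in place of code of your own. Each camera call takes 0.05 s, during which the arm holds its last target. There are 200 camera calls.

## Working session

There is one attempt and no reset: what is moved stays moved. The work goes in short steps, Python scripts to look and compute and a tool call to move; the robot and the scene stay as the last step left them, time stands still between calls to the robot, and variables do not carry over. Pictures are saved under pics/ and viewed, at most 10 in all, crops included, and the job is handed in when it is done.

Besides the shell and the picture viewer there is one more tool, called after "Emit:" as name([rows], argument=value, ...), one row to a line, values as JSON. step_arm: Moves the arm, as the interface text tells. Its arguments: {"type":"object","properties":{"commands":{"type":"array"}},"required":["commands"]}

```bash
mkdir -p pics
cat > h.py <<'E'
import numpy as np, cv2
from scipy.spatial.transform import Rotation as Rn
from bench import robot, eyes, models
def cam(p):
    if 'eye' in p:
        return np.array(p['eye']), np.array(p['rotation'])
    o=robot.get_obs(); T=np.array(p['tool_from_camera']); R=Rn.from_euler('xyz',o['ee_rot']).as_matrix()
    return R@T[:3,3]+np.array(o['tool_pos']), R@T[:3,:3]
def ray(p,xy,c=None):
    e,R=c or cam(p)
    u=cv2.undistortPoints(np.array(xy,float).reshape(-1,1,2),np.array(p['camera_matrix']),np.array(p['D'])).reshape(-1,2)
    d=np.c_[u[:,0],-u[:,1],-np.ones(len(u))]@R.T
    return e,d
def onz(p,xy,z,c=None):
    e,d=ray(p,xy,c); return e+d*((z-e[2])/d[:,2])[:,None]
def proj(p,X,c=None):
    e,R=c or cam(p); q=(np.atleast_2d(X)-e)@R; q=q*[1,-1,-1]
    return cv2.projectPoints(q,np.zeros(3),np.zeros(3),np.array(p['camera_matrix']),np.array(p['D']))[0].reshape(-1,2)
def tri(rs):
    A=0;b=0
    for e,d in rs:
        d=d/np.linalg.norm(d);M=np.eye(3)-np.outer(d,d);A=A+M;b=b+M@e
    return np.linalg.solve(A,b)
E
cat > a.py <<'E'
from h import *
P={}
for n in ('side','top'):
    p=eyes.snapshot(n);P[n]=p
    cv2.imwrite(f'pics/{n}0.png',p['color'][:,:,::-1])
    print(n,np.round(cam(p)[0],3),np.round(cam(p)[1][:,2],2))
    for q in ['lower_half','dowel_a','block_top','well_floor','cover_grip','cover_under','brush_grip','brush_tip','beaker_floor','reagent_bottle','lab_timer','packing_tape']:
        z={'dowel_a':.06,'block_top':.06,'cover_grip':.032,'brush_grip':.134,'well_floor':.012}.get(q,0)
        for r in models.tip_of(p,q)[:4]:
            print(q,round(r['confidence'],2),np.round(r['xy'],1),np.round(onz(p,r['xy'],z)[0],3))
print(robot.get_obs())
E
python3 a.py
```

```text
Traceback (most recent call last):
  File "a.py", line 6, in <module>
    print(n,np.round(cam(p)[0],3),np.round(cam(p)[1][:,2],2))
                                           ~~~~~~~~~^^^^^
IndexError: too many indices for array: array is 1-dimensional, but 2 were indexed
```

```bash
python3 - <<'E'
import re
s=open('h.py').read()
s=s.replace("np.array(p['rotation'])\n","Rn.from_euler('xyz',p['rotation']).as_matrix()\n")
open('h.py','w').write(s)
from h import *
print({k:v for k,v in eyes.snapshot('side').items() if k!='color'})
print({k:v for k,v in eyes.snapshot('top').items() if k!='color'})
E
python3 a.py
```

```text
{'camera_matrix': array([[403.40533826,   0.        , 312.21361833],
       [  0.        , 403.40533826, 197.39921173],
       [  0.        ,   0.        ,   1.        ]]), 'D': array([-0.06266876,  0.        ,  0.        ,  0.        ,  0.        ]), 'eye': array([ 0.31663766, -1.10790662,  0.74237645]), 'rotation': array([ 1.04144253,  0.02298271, -0.24801108]), 'shot': 2}
{'camera_matrix': array([[403.42337718,   0.        , 317.53278033],
       [  0.        , 403.42337718, 195.46810462],
       [  0.        ,   0.        ,   1.        ]]), 'D': array([0.01736102, 0.        , 0.        , 0.        , 0.        ]), 'eye': array([ 0.36854211, -0.03952887,  1.49201002]), 'rotation': array([ 1.58719400e-01,  6.64154497e-04, -1.56768547e+00]), 'shot': 3}
side [ 0.317 -1.108  0.742] [-0.2  -0.84  0.5 ]
lower_half 0.72 [281.9 231. ] [ 0.466 -0.052  0.   ]
dowel_a 0.88 [285.2 224.2] [ 0.47  -0.105  0.06 ]
dowel_a 0.64 [285.7 207.3] [ 0.49 -0.01  0.06]
block_top 0.85 [285.  212.2] [ 0.482 -0.039  0.06 ]
well_floor 0.86 [288.2 226.5] [ 0.488 -0.05   0.012]
cover_grip 0.86 [268.4 177.6] [0.4
[... 1614 characters left out ...]
268 0.   ]
{'time': 1.45, 'joint_positions': array([ 1.11592138e+00,  8.72068355e-02,  1.37068144e+00, -1.34132297e-05,
        1.68356422e+00, -1.03103952e-01]), 'qvel': array([-0.00030494, -0.00040258,  0.00268509,  0.00113029,  0.00153374,
        0.00048462]), 'joint_torque': array([ 3.12912407e-04, -3.40034401e+01, -3.02589154e+01,  7.17526884e-02,
        2.38691753e-02, -3.32586012e-05]), 'tool_pos': array([0.18952145, 0.51632671, 0.40471157]), 'ee_rot': array([3.14145460e+00, 2.76831274e-05, 2.78982015e+00]), 'wrist_force': array([ 0.05335623, -0.39812118, -0.57766775]), 'wrist_torque': array([-0.00983049, -0.00301982,  0.01699519]), 'finger_force': 0.0, 'width': 0.09413397144230629}
```

View pics/side0.png

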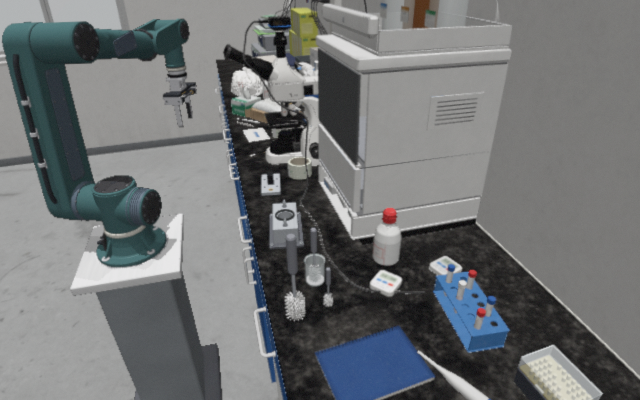

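View pics/top0.png

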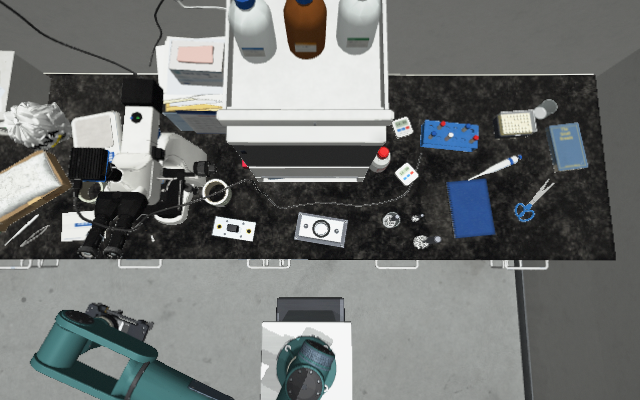

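Side view: three brushes: a big one on the bench with its handle at (292,250), one in the beaker with its handle at (313,240), and a tiny one at (329,290). The beaker one fits (middle size, standing in the beaker), so I'll confirm it in a crop. The lower half is at (285,220), the cover at (270,183). In the top view the lower half is at (320,230), the cover at (234,229), the beaker at (390,220) and the bottle at (380,160).

Run:
```python
from h import *
i=cv2.imread('pics/side0.png')[215:330,265:405]
cv2.imwrite('pics/crop1.png',cv2.resize(i,None,fx=5,fy=5,interpolation=cv2.INTER_CUBIC))
w=eyes.snapshot('wrist');print(np.round(w['tool_from_camera'],3),w['camera_matrix'],w['D'])
```

```text
[[ 0.001  0.96   0.28   0.082]
 [ 1.    -0.001 -0.001  0.   ]
 [-0.     0.28  -0.96   0.02 ]
 [ 0.     0.     0.     1.   ]] [[352.7284348    0.         319.85927974]
 [  0.         352.7284348  201.00117542]
 [  0.           0.           1.        ]] [-0.0315384  0.         0.         0.         0.       ]
```

View pics/crop1.png

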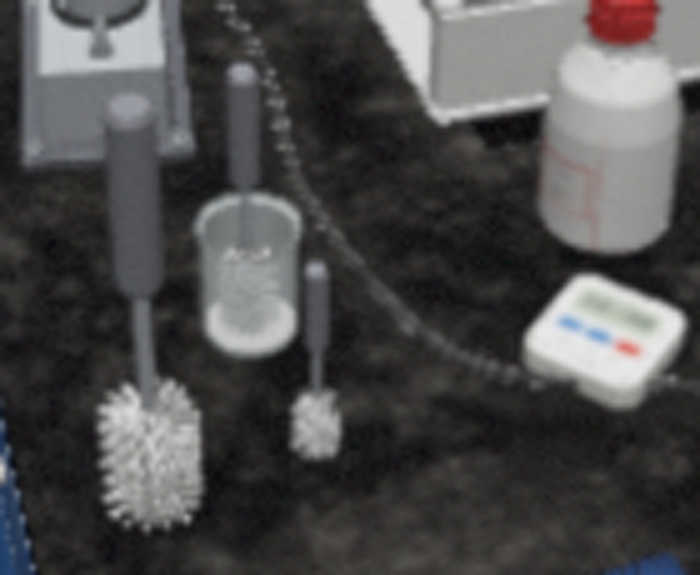

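The crop confirms it: the middle-sized brush stands in the beaker (side-view handle at (313,240)). The bigger and smaller brushes on the bench are look-alikes. Next I move above the cover.

```bash
cat >> h.py <<'E'
def plan(wps,start=None,g=94,vm=55,wm=.18):
    """wps: (x,y,z,yaw[,n]) TCP; tool down. prints rounded rows"""
    o=robot.get_obs()
    if start is None:
        start=list(o['tool_pos'])+[o['ee_rot'][2]]
    p=np.array(start[:3],float);y=start[3];rows=[]
    for w in wps:
        t=np.array(w[:3]);dy=(w[3]-y+np.pi)%(2*np.pi)-np.pi
        n=w[4] if len(w)>4 else int(max(np.ceil(np.linalg.norm(t-p)*1000/vm),np.ceil(abs(dy)/wm),1))
        ye=y+dy
        for k in range(n):
            m=n-k
            R=Rn.from_euler('xyz',[np.pi,0,y]).as_matrix()
            s=np.round(R.T@((t-p)/m)*1000,1); a=np.round(-(ye-y)/m,3)
            rows.append([*[float(v)+0 for v in s],0,0,float(a),g]);p=p+R@s/1000;y-=a
    print(str(rows).replace(' ',''));print('end',np.round(p,4),round(y,4),len(rows))
    return list(p)+[y]
E
python3 - <<'E'
from h import *
plan([(.48,.27,.40,1.4)])
p=eyes.snapshot('side')
for z in (.16,.2,.24,.28): print(z,proj(p,[[.428,-.40,z]]))
E
```

```text
[[-44.7,-16.4,0.6,0,0,0.174,94],[-46.9,-8.4,0.6,0,0,0.174,94],[-47.6,-0.2,0.6,0,0,0.174,94],[-46.9,8.1,0.6,0,0,0.174,94],[-44.8,16.1,0.6,0,0,0.173,94],[-41.4,23.5,0.6,0,0,0.174,94],[-36.7,30.4,0.5,0,0,0.173,94],[-30.8,36.2,0.6,0,0,0.174,94]]
end [0.48 0.27 0.4 ] 1.3998 8
0.16 [[289.0348561  260.85250498]]
0.2 [[288.07904608 246.71237427]]
0.24 [[287.08186596 231.89205187]]
0.28 [[286.04112775 216.34947884]]
```

Emit:
step_arm([
  [[-44.7, -16.4, 0.6, 0, 0, 0.174, 94], [-46.9, -8.4, 0.6, 0, 0, 0.174, 94], [-47.6, -0.2, 0.6, 0, 0, 0.174, 94], [-46.9, 8.1, 0.6, 0, 0, 0.174, 94], [-44.8, 16.1, 0.6, 0, 0, 0.173, 94], [-41.4, 23.5, 0.6, 0, 0, 0.174, 94], [-36.7, 30.4, 0.5, 0, 0, 0.173, 94], [-30.8, 36.2, 0.6, 0, 0, 0.174, 94], [0, 0, 0, 0, 0, 0, 94], [0, 0, 0, 0, 0, 0, 94]],
])

```text
time: 2.8
tool_pos: [0.4799, 0.2702, 0.3999]
ee_rot: [-3.141, -0.0, 1.401]
wrist_force: [-0.4, 0.2, -0.4]
width: 0.0939
finger_force: 0.0
```

```bash
cat > look.py <<'E'
from h import *
import sys
def look(name,qs):
    c0=robot.get_obs(); w=eyes.snapshot('wrist'); c=cam(w)
    cv2.imwrite(f'pics/{name}.png',w['color'][:,:,::-1])
    print('tcp',np.round(c0['tool_pos'],4),np.round(c0['ee_rot'],4),'t',c0['time'])
    for q,z in qs:
        for r in models.tip_of(w,q)[:3]: print(q,round(r['confidence'],2),np.round(r['xy'],1),np.round(onz(w,r['xy'],z,c)[0],4))
    return w,c
E
python3 - <<'E'
from look import *
w,c=look('cover',[('cover_grip',.032),('cover_under',0)])
m=models.masks_of(w,'cover_grip')[0]
print(m['confidence'],m['mask'].sum(),m['xy'])
cv2.imwrite('pics/covermask.png',m['mask'].astype(np.uint8)*255)
plan([(.478,-.045,.44,1.35)])
E
```

```text
tcp [0.4799 0.2702 0.3999] [-3.1408e+00 -4.0000e-04  1.4006e+00] t 2.8
cover_grip 0.56 [319.7 182.2] [0.4789 0.2711 0.032 ]
cover_under 0.72 [319.8 179.1] [0.4783 0.2672 0.    ]
0.71 8976 [318.7, 175.1]
[[-51.9,8.6,-6.6,0,0,0.009,94],[-51.9,9.1,-6.6,0,0,0.009,94],[-51.8,9.6,-6.6,0,0,0.009,94],[-51.7,10.1,-6.7,0,0,0.008,94],[-51.6,10.5,-6.6,0,0,0.009,94],[-51.5,10.9,-6.7,0,0,0.008,94]]
end [ 0.478  -0.0451  0.44  ] 1.35 6
```

View pics/cover.png

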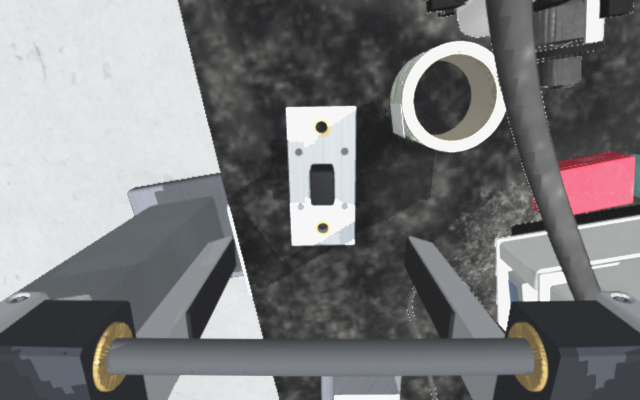

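Wrist view: the cover is square to the camera with its grip at (322,184), holes at (321,127) and (323,228), and the tape roll at (450,97). Next is the lower half.

Emit:
step_arm([
  [[-51.9, 8.6, -6.6, 0, 0, 0.009, 94], [-51.9, 9.1, -6.6, 0, 0, 0.009, 94], [-51.8, 9.6, -6.6, 0, 0, 0.009, 94], [-51.7, 10.1, -6.7, 0, 0, 0.008, 94], [-51.6, 10.5, -6.6, 0, 0, 0.009, 94], [-51.5, 10.9, -6.7, 0, 0, 0.008, 94], [0, 0, 0, 0, 0, 0, 94], [0, 0, 0, 0, 0, 0, 94]],
])

```text
time: 4.0
tool_pos: [0.478, -0.0451, 0.4398]
ee_rot: [-3.142, -0.001, 1.349]
wrist_force: [0.1, -0.1, -1.1]
width: 0.0941
finger_force: 0.0
```

Run:
```python
from look import *
w,c=look('lower',[('dowel_a',.06),('block_top',.06),('well_floor',.012)])
# cover from saved picture
T=np.array(w['tool_from_camera']);R=Rn.from_euler('xyz',[-3.1408,-.0004,1.4006]).as_matrix()
cc=(R@T[:3,3]+np.array([.4799,.2702,.3999]),R@T[:3,:3])
im=cv2.imread('pics/cover.png');hsv=cv2.cvtColor(im,cv2.COLOR_BGR2HSV)
br=((hsv[:,:,1]>110)&(hsv[:,:,0]>12)&(hsv[:,:,0]<35)).astype(np.uint8)
pl=(im.min(2)>130).astype(np.uint8)
pts=[]
for (u,v) in [(321,127),(323,228)]:
    yy,xx=np.mgrid[v-12:v+13,u-12:u+13]; s=(im[v-12:v+13,u-12:u+13].max(2)<190)|(br[v-12:v+13,u-12:u+13]>0)
    s=cv2.connectedComponents(s.astype(np.uint8))[1]; s=s==s[12,12]
    pts.append([(xx[s].min()+xx[s].max())/2,(yy[s].min()+yy[s].max())/2]); print(pts[-1],s.sum())
n,l,st,_=cv2.connectedComponentsWithStats(pl)
k=l[200,300];print(st[k]); r=cv2.minAreaRect(np.argwhere(l==k)[:,::-1].astype(np.float32));print(r)
H=onz(w,pts,.012,cc);print(H,H.mean(0),np.linalg.norm(H[0]-H[1]));d=H[0]-H[1];print('yaw',np.arctan2(-d[0],d[1]))
b=onz(w,cv2.boxPoints(r),.012,cc);print(b,b.mean(0))
plan([(.513,-.304,.45,.87)])
```

```text
tcp [ 0.478  -0.0451  0.4398] [-3.1416e+00 -9.0000e-04  1.3487e+00] t 4.0
dowel_a 0.77 [320.5 130.5] [0.4895 0.0052 0.06  ]
dowel_a 0.7 [323.9 235.6] [ 0.4684 -0.1062  0.06  ]
block_top 0.65 [322.1 187.6] [ 0.4782 -0.0529  0.06  ]
well_floor 0.93 [322.5 175. ] [ 0.4797 -0.0498  0.012 ]
[np.float64(321.0), np.float64(127.0)] 118
[np.float64(322.5), np.float64(227.5)] 87
[ 286  106   71  140 8025]
((321.0, 175.5), (139.0, 70.0), 90.0)
[[0.48949266 0.32327379 0.012     ]
 [0.47275173 0.21475743 0.012     ]] [0.48112219 0.26901561 0.012     ] 0.10980008552003345
yaw -0.15306433693743557
[[0.45811437 0.34986006 0.012     ]
 [0.52787567 0.33795182 0.012     ]
 [0.50654575 0.18763652 0.012     ]
 [0.42860815 0.20090785 0.012     ]] [0.48028598 0.26908906 0.012     ]
[[-49.1,18.1,-2.1,0,0,0.096,94],[-47.2,22.8,-2.1,0,0,0.096,94],[-44.8,27.2,-2.1,0,0,0.096,94],[-41.9,31.3,-2.0,0,0,0.096,94],[-38.7,35.3,-2.1,0,0,0.097,94]]
end [ 0.5131 -0.304   0.45  ] 0.8695 5
```

View pics/lower.png

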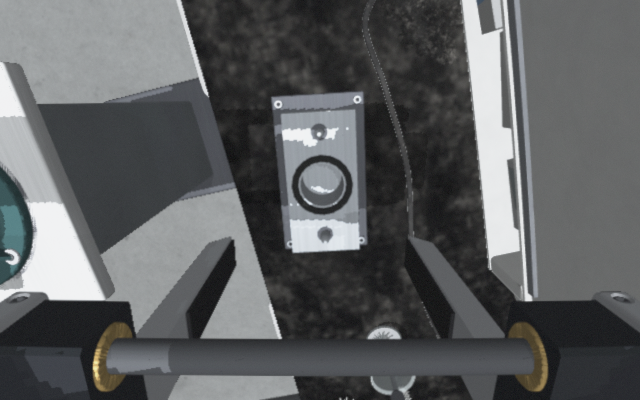

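Wrist view: the seal ring is at (322,184), with dowels at (319,131) and (325,234). The beaker shows at (390,365). Now to the beaker.

Emit:
step_arm([
  [[-49.1, 18.1, -2.1, 0, 0, 0.096, 94], [-47.2, 22.8, -2.1, 0, 0, 0.096, 94], [-44.8, 27.2, -2.1, 0, 0, 0.096, 94], [-41.9, 31.3, -2.0, 0, 0, 0.096, 94], [-38.7, 35.3, -2.1, 0, 0, 0.097, 94], [0, 0, 0, 0, 0, 0, 94], [0, 0, 0, 0, 0, 0, 94]],
])

```text
time: 5.08
tool_pos: [0.5128, -0.3045, 0.4498]
ee_rot: [-3.14, -0.001, 0.869]
wrist_force: [0.2, -0.1, 0.9]
width: 0.0941
finger_force: 0.0
```

Run:
```python
from look import *
w,c=look('brush',[('brush_grip',.134),('beaker_floor',.002),('brush_tip',.002)])
T=np.array(w['tool_from_camera']);R=Rn.from_euler('xyz',[-3.1416,-.0009,1.3487]).as_matrix()
cc=(R@T[:3,3]+np.array([.478,-.0451,.4398]),R@T[:3,:3])
im=cv2.imread('pics/lower.png');s=(im.max(2)<45).astype(np.uint8)
s[:150]=0;s[220:]=0;s[:,:288]=0;s[:,356:]=0
pt=np.argwhere(s)[:,::-1];h=cv2.convexHull(pt.astype(np.int32)).reshape(-1,2).astype(np.float32)
e=cv2.fitEllipse(h);print(e)
a=np.linspace(0,2*np.pi,200);x=cv2.ellipse2Poly((0,0),(1,1),0,0,360,90)
th=np.radians(e[2]);E=np.c_[np.cos(a)*e[1][0]/2,np.sin(a)*e[1][1]/2]@np.array([[np.cos(th),np.sin(th)],[-np.sin(th),np.cos(th)]])+e[0]
r=onz(w,E,.065,cc);print('ring',r.mean(0),np.ptp(r,0))
# predicted pin nose and foot for a fit
for yaw in (-.17,-.187,-.2):
    for sgn in(1,-1):
        f=np.array([r[:,0].mean()-55e-3*sgn*np.sin(yaw),r[:,1].mean()+55e-3*sgn*np.cos(yaw)])
        print(yaw,proj(w,[[*f,.06],[*f,.084]],cc).round(1).tolist())
cv2.imwrite('pics/z1.png',np.hstack([cv2.resize(im[85:260,265:370],None,fx=3.2,fy=3.2,interpolation=cv2.INTER_CUBIC),cv2.resize(cv2.imread('pics/brush.png'),(0,0),fx=.7,fy=.7)[:560] if 0 else cv2.copyMakeBorder(cv2.resize(cv2.imread('pics/brush.png')[60:400,180:460],None,fx=1.6,fy=1.6),0,560-544,0,0,cv2.BORDER_CONSTANT)]))
```

```text
tcp [ 0.5128 -0.3045  0.4498] [-3.1403e+00 -7.0000e-04  8.6870e-01] t 5.075
brush_grip 0.93 [315.5 198.2] [ 0.5081 -0.3027  0.134 ]
brush_grip 0.74 [384.1 247. ] [ 0.5261 -0.3782  0.134 ]
brush_grip 0.72 [331.  364.7] [ 0.406  -0.4474  0.134 ]
beaker_floor 0.68 [319.3 167.4] [ 0.5118 -0.3029  0.002 ]
brush_tip 0.86 [326.5 265.3] [ 0.4336 -0.4106  0.002 ]
brush_tip 0.78 [313.  165.5] [ 0.5074 -0.2961  0.002 ]
brush_tip 0.6 [370.8 218.2] [ 0.5198 -0.3961  0.002 ]
((321.7731018066406, 184.31568908691406), (56.71263122558594, 57.88222122192383), 86.32147979736328)
ring [ 0.47867413 -0.04926455  0.065     ] [0.05995362 0.0602982  0.        ]
-0.17 [[319.1, 130.5], [319.0, 132.7]]
-0.17 [[324.3, 232.6], [324.5, 241.2]]
-0.187 [[320.0, 130.5], [320.0, 132.7]]
-0.187 [[323.4, 232.7], [323.6, 241.2]]
-0.2 [[320.7, 130.5], [320.7, 132.7]]
-0.2 [[322.7, 232.7], [322.9, 241.2]]
```

View pics/z1.png

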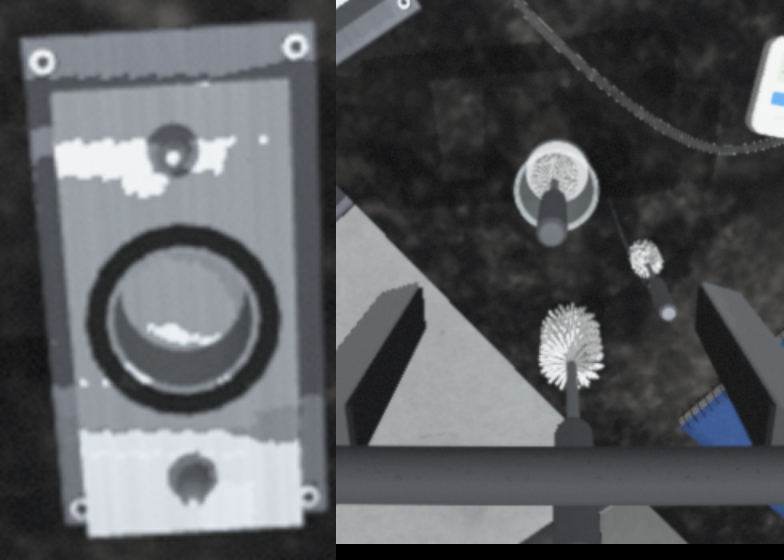

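Run:
```python
from look import *
w,c=look('brush2',[('brush_grip',.134)])
print(onz(w,[[313.75,205.5]],.167,c),onz(w,[[317.5,180.5]],.07,c),onz(w,[[318.75,167.5]],.002,c))
im=cv2.imread('pics/brush2.png')
m=[m for m in models.masks_of(w,'beaker_floor')[:2]]
for k in m: print(k['confidence'],k['xy'],k['mask'].sum())
s=plan([(.510,-.303,.38,.87),(.510,-.303,.314,.87)])
```

```text
tcp [ 0.5125 -0.3039  0.4507] [ 3.141e+00 -3.000e-04  8.692e-01] t 5.275
brush_grip 0.77 [330.9 364.3] [ 0.4058 -0.4478  0.134 ]
brush_grip 0.6 [384.3 244.1] [ 0.5278 -0.3767  0.134 ]
[[ 0.50944461 -0.29995956  0.167     ]] [[ 0.50981669 -0.30312828  0.07      ]] [[ 0.51121615 -0.30320559  0.002     ]]
0.98 [327.6, 181.6] 1223
[[-0.2,-1.4,35.3,0,0,-0.001,94],[-0.2,-1.4,35.3,0,0,-0.001,94],[0.0,0.0,33.0,0,0,0.0,94],[0.0,0.0,33.0,0,0,0.0,94]]
end [ 0.51  -0.303  0.314] 0.8701 4
```

Emit:
step_arm([
  [[-0.5, -2, 35, 0, 0, 0, 94], [-0.4, -2, 35, 0, 0, 0, 60], [0, 0, 33, 0, 0, 0, 50], [0, 0, 33, 0, 0, 0, 50], [0, 0, 0, 0, 0, 0, 40], [0, 0, 0, 0, 0, 0, 8], [0, 0, 0, 0, 0, 0, 8], [0, 0, 0, 0, 0, 0, 8], [0, 0, 0, 0, 0, 0, 8], [0, 0, 0, 0, 0, 0, 8]],
])

```text
time: 6.68
tool_pos: [0.5088, -0.3037, 0.3148]
ee_rot: [3.14, -0.0, 0.867]
wrist_force: [-0.4, 0.4, 1.8]
width: 0.0154
finger_force: 30.0
```

Run:
```python
from h import *
s=plan([(.509,-.303,.42,.87),(.479,-.05,.42,.87)],g=8)
```

```text
[[0.3,-0.2,-52.6,0,0,-0.002,8],[0.3,-0.1,-52.6,0,0,-0.001,8],[34.8,-37.2,0.0,0,0,-0.0,8],[34.8,-37.2,0.0,0,0,-0.0,8],[34.8,-37.2,0.0,0,0,-0.0,8],[34.8,-37.3,0.0,0,0,-0.0,8],[34.8,-37.2,0.0,0,0,-0.0,8]]
end [ 0.479 -0.05   0.42 ] 0.8698 7
```

Emit:
step_arm([
  [[0, 0, -26, 0, 0, 0, 8], [0, 0, -35, 0, 0, 0, 8], [0.5, -0.3, -44, 0, 0, 0, 8], [34.8, -37.2, 0, 0, 0, 0, 8], [34.8, -37.2, 0, 0, 0, 0, 8], [34.8, -37.2, 0, 0, 0, 0, 8], [34.8, -37.3, 0, 0, 0, 0, 8], [34.8, -37.2, 0, 0, 0, 0, 8], [0, 0, 0, 0, 0, 0, 8], [0, 0, 0, 0, 0, 0, 8]],
])

```text
time: 7.92
tool_pos: [0.4796, -0.0501, 0.4191]
ee_rot: [3.141, 0.0, 0.867]
wrist_force: [-0.1, 0.1, 0.1]
width: 0.0159
finger_force: 30.0
```

Run:
```python
from look import *
P=[]
c0=robot.get_obs();print(c0['tool_pos'],c0['ee_rot'],c0['width'])
for n in('side','top'):
    p=eyes.snapshot(n);P.append(p)
    print(n,'expected grip,tip',proj(p,[[*c0['tool_pos'][:2],.24],[*c0['tool_pos'][:2],.108]]).round(1).tolist())
    for q,z in(('brush_grip',.24),('brush_tip',.108)):
        for r in models.tip_of(p,q)[:2]: print(q,round(r['confidence'],2),np.round(r['xy'],1),onz(p,r['xy'],z).round(3))
i=P[0]['color'][150:260,235:345,::-1]
cv2.imwrite('pics/held.png',cv2.resize(i,None,fx=5,fy=5,interpolation=cv2.INTER_CUBIC))
```

```text
[ 0.479598   -0.05011129  0.41912425] [3.14117499e+00 4.67731894e-04 8.67165924e-01] 0.01587154223456572
side expected grip,tip [[281.3, 162.2], [283.9, 201.1]]
brush_grip 0.6 [289.8 252.9] [[ 0.419 -0.473  0.24 ]]
brush_grip 0.53 [327.8 271.2] [[ 0.477 -0.547  0.24 ]]
brush_tip 0.89 [291.7 313.3] [[ 0.409 -0.508  0.108]]
brush_tip 0.7 [329.9 302.8] [[ 0.495 -0.5    0.108]]
top expected grip,tip [[321.3, 223.9], [321.0, 227.3]]
brush_grip 0.48 [434. 237.] [[ 0.44  -0.398  0.24 ]]
brush_grip 0.46 [419.1 214. ] [[ 0.511 -0.355  0.24 ]]
brush_tip 0.79 [416.3 240.9] [[ 0.434 -0.375  0.108]]
brush_tip 0.57 [414.5 216.5] [[ 0.518 -0.372  0.108]]
```

View pics/held.png

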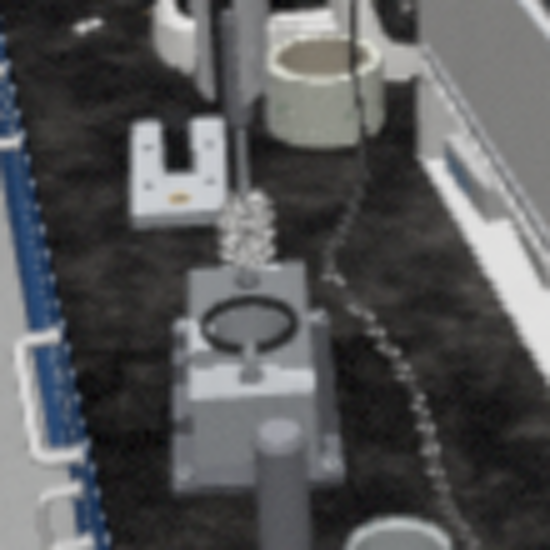

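The held brush hangs straight over the well, with its tip at crop (247,265), about (284,203) in the full picture, as expected. Now the two strokes.

Emit:
step_arm([
  [[0, 0, 30, 0, 0, 0, 8], [0, 0, 30, 0, 0, 0, 8], [0, 0, 31, 0, 0, 0, 8], [0, 0, 0, 0, 0, 0, 8], [0, 0, 0, 0, 0, 0, 8], [0, 0, -23, 0, 0, 0, 8], [0, 0, -23, 0, 0, 0, 8], [0, 0, 0, 0, 0, 0, 8], [0, 0, 0, 0, 0, 0, 8]],
])

```text
time: 9.35
tool_pos: [0.4795, -0.05, 0.3742]
ee_rot: [3.141, -0.0, 0.867]
wrist_force: [0.3, 0.4, -1.7]
width: 0.0154
finger_force: 30.0
```

Emit:
step_arm([
  [[0, 0, 23, 0, 0, 0, 8], [0, 0, 23.5, 0, 0, 0, 8], [0, 0, 0, 0, 0, 0, 8], [0, 0, 0, 0, 0, 0, 8], [0, 0, 0, 0, 0, 0, 8]],
])

```text
time: 9.98
tool_pos: [0.4798, -0.05, 0.3286]
ee_rot: [3.14, -0.001, 0.867]
wrist_force: [-0.0, -0.1, -0.8]
width: 0.0154
finger_force: 30.0
```

Run:
```python
from h import *
o=robot.get_obs();print(o['tool_pos'],o['wrist_force'])
p=list(o['tool_pos'])
s=plan([(*p[:2],.374,.867),(*p[:2],.425,.867),(.511,-.303,.425,.867)],g=8)
```

```text
[ 0.47981153 -0.04998458  0.32857194] [-0.03664773 -0.11871801 -0.80391826]
[[0.0,0.0,-45.4,0,0,-0.0,8],[0.0,0.0,-51.0,0,0,-0.0,8],[-34.5,37.5,0.0,0,0,-0.0,8],[-34.5,37.5,0.0,0,0,-0.0,8],[-34.6,37.5,0.0,0,0,-0.0,8],[-34.5,37.5,0.0,0,0,-0.0,8],[-34.6,37.5,0.0,0,0,-0.0,8]]
end [ 0.5109 -0.303   0.425 ] 0.8668 7
```

Emit:
step_arm([
  [[0, 0, -23, 0, 0, 0, 8], [0, 0, -23, 0, 0, 0, 8], [0, 0, 0, 0, 0, 0, 8], [0, 0, 0, 0, 0, 0, 8], [0, 0, -50, 0, 0, 0, 8], [-34.5, 37.5, 0, 0, 0, 0, 8], [-34.5, 37.5, 0, 0, 0, 0, 8], [-34.6, 37.3, 0, 0, 0, 0, 8], [-34.5, 37.4, 0, 0, 0, 0, 8], [-34.6, 37.0, 0, 0, 0, 0, 8], [0, 0, 0, 0, 0, 0, 8], [0, 0, 0, 0, 0, 0, 8]],
])

```text
time: 11.48
tool_pos: [0.5101, -0.3022, 0.4223]
ee_rot: [-3.139, -0.001, 0.867]
wrist_force: [-0.2, 0.4, -0.8]
width: 0.0155
finger_force: 30.0
```

Emit:
step_arm([
  [[0, 0, 40, 0, 0, 0, 8], [0, 0, 40, 0, 0, 0, 8], [0, 0, 20, 0, 0, 0, 8], [0, 0, 7, 0, 0, 0, 8], [0, 0, 0, 0, 0, 0, 8], [0, 0, 0, 0, 0, 0, 8]],
])

```text
time: 12.22
tool_pos: [0.5105, -0.3022, 0.3184]
ee_rot: [3.139, -0.0, 0.867]
wrist_force: [-0.3, 0.4, -0.2]
width: 0.0158
finger_force: 30.0
```

Emit:
step_arm([
  [[0, 0, 2.5, 0, 0, 0, 8], [0, 0, 0, 0, 0, 0, 8], [0, 0, 0, 0, 0, 0, 20], [0, 0, 0, 0, 0, 0, 40], [0, 0, 0, 0, 0, 0, 60], [0, 0, 0, 0, 0, 0, 60], [0, 0, -25, 0, 0, 0, 60], [0, 0, -40, 0, 0, 0, 60], [0, 0, -45, 0, 0, 0, 94], [0, 0, 0, 0, 0, 0, 94]],
])

```text
time: 13.48
tool_pos: [0.5103, -0.3025, 0.4295]
ee_rot: [3.132, -0.001, 0.867]
wrist_force: [-0.4, -0.7, 0.3]
width: 0.0767
finger_force: 0.0
```

Run:
```python
from look import *
w,c=look('brush3',[('brush_grip',.134),('brush_tip',.002)])
p=eyes.snapshot('side')
for q,z in(('brush_grip',.134),):
    for r in models.tip_of(p,q)[:3]: print(q,round(r['confidence'],2),np.round(r['xy'],1),onz(p,r['xy'],z).round(3))
cv2.imwrite('pics/rel.png',np.hstack([cv2.resize(p['color'][215:295,270:350,::-1],(480,480)),w['color'][60:270,240:400,::-1].repeat(1,0)[:,:][0:0] if 0 else cv2.resize(w['color'][100:260,240:340,::-1],(300,480))]))
plan([(.4805,.269,.40,1.416)])
```

```text
tcp [ 0.5103 -0.3025  0.4295] [ 3.1317e+00 -8.0000e-04  8.6680e-01] t 13.475
brush_grip 0.98 [329.2 385.7] [ 0.3999 -0.4481  0.134 ]
brush_grip 0.96 [317.5 199. ] [ 0.5121 -0.2988  0.134 ]
brush_grip 0.72 [387.  253.1] [ 0.5261 -0.373   0.134 ]
brush_tip 0.69 [371.3 222.6] [ 0.5182 -0.3925  0.002 ]
brush_tip 0.6 [311.9 164.9] [ 0.5093 -0.2917  0.002 ]
brush_tip 0.58 [324.1 270.9] [ 0.4324 -0.405   0.002 ]
brush_grip 0.84 [292.3 252.6] [[ 0.447 -0.34   0.134]]
brush_grip 0.71 [328.9 273.4] [[ 0.511 -0.437  0.134]]
brush_grip 0.68 [312.3 239.7] [[ 0.507 -0.302  0.134]]
[[37.9,-35.7,2.0,0,0,-0.05,94],[39.6,-33.7,2.0,0,0,-0.05,94],[41.2,-31.7,2.0,0,0,-0.05,94],[42.8,-29.6,2.0,0,0,-0.05,94],[44.2,-27.4,2.0,0,0,-0.05,94],[45.5,-25.2,2.0,0,0,-0.05,94],[46.7,-22.9,1.9,0,0,-0.05,94],[47.8,-20.5,2.0,0,0,-0.05,94],[48.7,-18.1,1.9,0,0,-0.05,94],[49.6,-15.7,2.0,0,0,-0.05,94],[50.3,-13.2,1.9,0,0,-0.049,94]]
end [0.4805 0.269  0.4   ] 1.4158 11
```

View pics/rel.png

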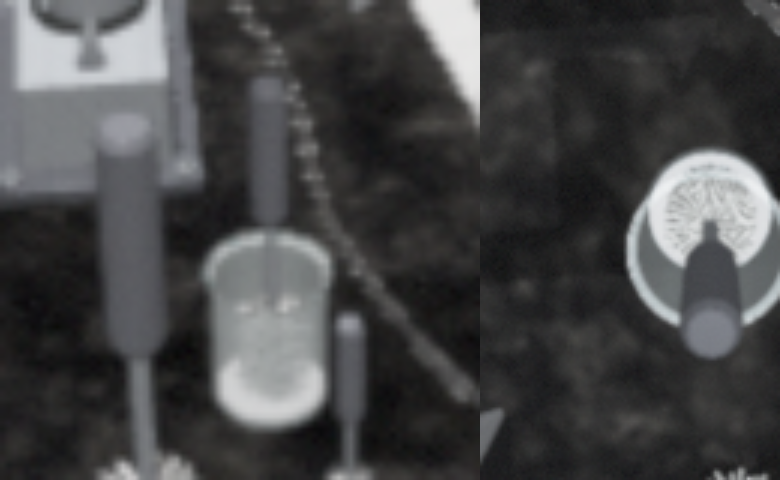

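The brush stands upright in the beaker, released. On to the cover.

Emit:
step_arm([
  [[37.9, -35.7, 2.0, 0, 0, -0.05, 94], [39.6, -33.7, 2.0, 0, 0, -0.05, 94], [41.2, -31.7, 2.0, 0, 0, -0.05, 94], [42.8, -29.6, 2.0, 0, 0, -0.05, 94], [44.2, -27.4, 2.0, 0, 0, -0.05, 94], [45.5, -25.2, 2.0, 0, 0, -0.05, 94], [46.7, -22.9, 1.9, 0, 0, -0.05, 94], [47.8, -20.5, 2.0, 0, 0, -0.05, 94], [48.7, -18.1, 1.9, 0, 0, -0.05, 94], [49.6, -15.7, 2.0, 0, 0, -0.05, 94], [50.3, -13.2, 1.9, 0, 0, -0.049, 94], [0, 0, 0, 0, 0, 0, 94], [0, 0, 0, 0, 0, 0, 94]],
])

```text
time: 15.35
tool_pos: [0.4805, 0.2687, 0.4011]
ee_rot: [-3.14, 0.002, 1.416]
wrist_force: [0.8, -0.2, 0.1]
width: 0.0942
finger_force: 0.0
```

Run:
```python
from look import *
w,c=look('cover2',[('cover_grip',.032)])
im=cv2.imread('pics/cover2.png');hsv=cv2.cvtColor(im,cv2.COLOR_BGR2HSV)
x=proj(w,[[.4805+.0087*s/1,.269+.0543*s,.012] for s in(1,-1)],c).round().astype(int);print(x)
pts=[]
for u,v in x:
    pc=im[v-12:v+13,u-12:u+13].astype(int); d=pc.max(2)<90; b=(pc[:,:,2]-pc[:,:,0]>50)|d
    l=cv2.connectedComponents(b.astype(np.uint8))[1]; k=np.bincount(l[l>0]).argmax(); yy,xx=np.where(l==k)
    pts.append([u-12+(xx.min()+xx.max())/2,v-12+(yy.min()+yy.max())/2])
H=onz(w,pts,.012,c);d=H[0]-H[1];print(pts,H.mean(0),np.linalg.norm(d),'yaw',np.arctan2(-d[0],d[1]))
# grip block top (z=.052): darkest blob
g=(im.max(2)<70)[150:225,300:345].astype(np.uint8);n,l,st,ce=cv2.connectedComponentsWithStats(g);print(st,ce)
```

```text
tcp [0.4805 0.2687 0.4011] [-3.1397e+00  2.0000e-03  1.4159e+00] t 15.35
cover_grip 0.88 [318.4 180.8] [0.4786 0.2694 0.032 ]
[[321 124]
 [320 225]]
[[np.float64(322.0), np.float64(125.5)], [np.float64(321.5), np.float64(225.0)]] [0.4819223  0.26814966 0.012     ] 0.10888433408888361 yaw -0.1584853249907477
[[   0    0   45   75 2519]
 [  10   12   23   40  843]
 [  18   73    8    2   13]] [[22.348948   38.54704248]
 [20.96915777 31.81257414]
 [21.23076923 73.61538462]]
```

Emit:
step_arm([
  [[0, 0.5, 50, 0, 0, 0, 94], [0, 0, 50, 0, 0, 0, 94], [0, 0, 50, 0, 0, 0, 94], [0, 0, 24, 0, 0, 0, 94], [0, 0, 10, 0, 0, 0, 94], [0, 0, 0, 0, 0, 0, 60], [0, 0, 0, 0, 0, 0, 40], [0, 0, 0, 0, 0, 0, 20], [0, 0, 0, 0, 0, 0, 15], [0, 0, 0, 0, 0, 0, 15], [0, 0, 0, 0, 0, 0, 15], [0, 0, 0, 0, 0, 0, 15]],
])

```text
time: 16.95
tool_pos: [0.481, 0.2689, 0.2184]
ee_rot: [-3.141, -0.0, 1.416]
wrist_force: [-0.1, -0.7, 0.7]
width: 0.0277
finger_force: 0.0
```

Emit:
step_arm([
  [[0, 0, 0, 0, 0, 0, 15], [0, 0, 0, 0, 0, 0, 15], [0, 0, 0, 0, 0, 0, 15]],
])

```text
time: 17.32
tool_pos: [0.4811, 0.2688, 0.2184]
ee_rot: [3.141, -0.0, 1.416]
wrist_force: [1.7, 1.0, -0.9]
width: 0.0239
finger_force: 30.0
```

Run:
```python
from h import *
plan([(.481,.2688,.36,1.413),(.479,-.05,.36,1.413)],g=15,vm=48)
```

```text
[[0.0,0.0,-47.2,0,0,0.001,15],[0.0,-0.1,-47.2,0,0,0.001,15],[-0.1,0.0,-47.2,0,0,0.001,15],[-45.0,6.9,0.0,0,0,-0.0,15],[-45.0,6.9,0.0,0,0,-0.0,15],[-45.0,6.9,0.0,0,0,-0.0,15],[-45.0,6.9,0.0,0,0,-0.0,15],[-45.0,6.9,0.0,0,0,-0.0,15],[-45.1,6.8,0.0,0,0,-0.0,15],[-45.0,6.9,0.0,0,0,-0.0,15]]
end [ 0.479 -0.05   0.36 ] 1.4128 10
```

Emit:
step_arm([
  [[0, 0, -20, 0, 0, 0, 15], [0, 0, -36, 0, 0, 0, 15], [0, 0, -46, 0, 0, 0, 15], [0, 0, -40, 0, 0, 0.003, 15], [-30, 4.6, 0, 0, 0, 0, 15], [-45, 6.9, 0, 0, 0, 0, 15], [-45, 6.9, 0, 0, 0, 0, 15], [-45, 6.9, 0, 0, 0, 0, 15], [-45, 6.9, 0, 0, 0, 0, 15], [-45, 6.9, 0, 0, 0, 0, 15], [-35, 5.3, 0, 0, 0, 0, 15], [-25, 3.8, 0, 0, 0, 0, 15], [0, 0, 0, 0, 0, 0, 15], [0, 0, 0, 0, 0, 0, 15]],
])

```text
time: 19.08
tool_pos: [0.4789, -0.0493, 0.3595]
ee_rot: [-3.139, -0.001, 1.413]
wrist_force: [-0.3, 0.4, -4.8]
width: 0.0239
finger_force: 30.0
```

Run:
```python
from look import *
w,c=look('held2',[('dowel_a',.06),('cover_grip',.174)])
o=robot.get_obs();print(o['wrist_force'],o['width'])
im=cv2.imread('pics/held2.png')
t=o['tool_pos'];a=-.158
print(proj(w,[[t[0]-.055*s*np.sin(a),t[1]+.055*s*np.cos(a),t[2]-.206] for s in(1,-1)],c))
cv2.imwrite('pics/held2c.png',cv2.resize(im[0:300,200:440],None,fx=2,fy=2))
```

```text
tcp [ 0.4789 -0.0493  0.3595] [-3.1394e+00 -1.1000e-03  1.4130e+00] t 19.075
dowel_a 0.64 [323.5 137.6] [0.4891 0.0026 0.06  ]
cover_grip 0.7 [318.1 261.3] [ 0.4777 -0.0476  0.174 ]
[ 0.55054916 -0.14121772 -4.29593234] 0.023942140184644727
[[321.36515757 151.51561441]
 [320.80651524 329.7731747 ]]
```

View pics/held2c.png

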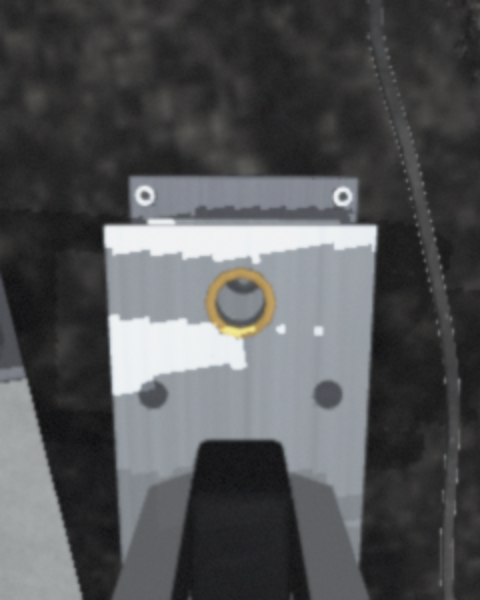

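```bash
python3 - <<'E'
from h import *
w=eyes.snapshot('wrist');c=cam(w)
im=w['color'].astype(int)
a=-.16;A=np.array([.479-.055*np.sin(a),-.05+.055*np.cos(a)])
print('pin',proj(w,[[*A,.06],[*A,.084]],c))
Rl=np.array([[np.cos(a),-np.sin(a)],[np.sin(a),np.cos(a)]])
# footplate back edge corners -> centre line at z=.01
print('plate edge mid', proj(w,[[*(Rl@[0,.086]+[.479,-.05]),.01]],c), 'screws seen mid (322,98)')
b=(im[:,:,0]-im[:,:,2]>60);b[:130]=0;b[175:]=0;yy,xx=np.where(b[:,280:360]);xx=xx+280
ctr=[(xx.min()+xx.max())/2,(yy.min()+yy.max())/2];print('hole',ctr,np.ptp(xx),np.ptp(yy))
z=robot.get_obs()['tool_pos'][2]-.206
h=onz(w,[ctr],z,c)[0];print('hole world',h,'pin',A,'expect hole from tool',robot.get_obs()['tool_pos'][:2]+.055*np.array([-np.sin(-.158),np.cos(-.158)]))
E
python3 - <<'E'
import cv2
im=cv2.imread('pics/held2.png')
cv2.imwrite('pics/hole.png',cv2.resize(im[80:180,270:370],None,fx=6,fy=6,interpolation=cv2.INTER_CUBIC))
E
```

```text
pin [[320.82607066 135.62147232]
 [320.88620433 138.973418  ]]
plate edge mid [[320.90787775  95.29053712]] screws seen mid (322,98)
hole [np.float64(320.0), np.float64(151.0)] 34 34
hole world [0.48737129 0.00573147 0.15427543] pin [0.4877625 0.0042975] expect hole from tool [0.48773744 0.00536971]
```

View pics/hole.png

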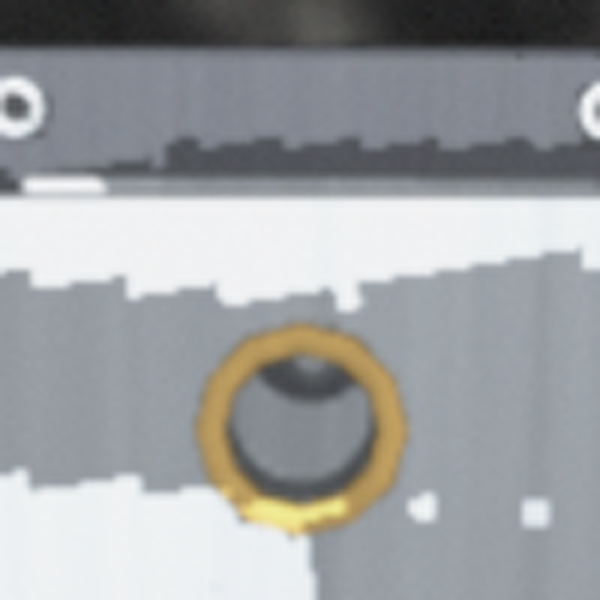

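Through the hole (crop centre (302,430)) the pin nose shows at (313,362). That calls for about +1 mm in x and -2 mm in y. Yaw matches: the edges are parallel. I correct, go lower and check.

Emit:
step_arm([
  [[-1.6, 1.4, 15, 0, 0, 0, 15], [0, 0, 20, 0, 0, 0, 15], [0, 0, 12, 0, 0, 0, 15], [0, 0, 0, 0, 0, 0, 15], [0, 0, 0, 0, 0, 0, 15]],
])

```text
time: 19.9
tool_pos: [0.4805, -0.0516, 0.314]
ee_rot: [3.141, -0.0, 1.413]
wrist_force: [-0.1, 0.2, -4.2]
width: 0.0236
finger_force: 30.0
```

Run:
```python
from look import *
w,c=look('held3',[('dowel_a',.06)])
im=w['color'].astype(int)
b=(im[:,:,0]-im[:,:,2]>60);b[:130]=0;b[175:]=0;yy,xx=np.where(b[:,280:360]);xx=xx+280
ctr=[(xx.min()+xx.max())/2,(yy.min()+yy.max())/2];print('hole',ctr,np.ptp(xx),np.ptp(yy))
z=robot.get_obs()['tool_pos'][2]-.206
h=onz(w,[ctr],z,c)[0];print('hole world',h)
print('nose should show at',proj(w,[[*h[:2],.084],[*h[:2],.06]],c), 'crop x6:',((proj(w,[[*h[:2],.084]],c)-[290,110])*8))
cv2.imwrite('pics/hole3.png',cv2.resize(im[110:185,290:350,::-1].astype(np.uint8),None,fx=8,fy=8,interpolation=cv2.INTER_CUBIC))
```

```text
tcp [ 0.4805 -0.0516  0.314 ] [ 3.1405 -0.      1.4129] t 19.9
dowel_a 0.89 [315.1 141.2] [0.4861 0.0029 0.06  ]
hole [np.float64(320.0), np.float64(151.0)] 34 34
hole world [0.48933537 0.00287626 0.10843566]
nose should show at [[319.92713559 145.12205056]
 [319.86987825 140.50387882]] crop x6: [[239.41708472 280.97640448]]
```

View pics/hole3.png

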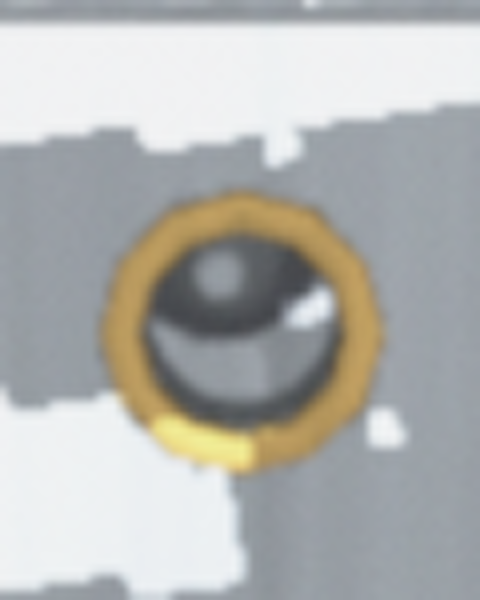

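The nose shows at crop (218,272) where alignment would put it at (239,281). I correct by -1.8 mm along tool y and +0.8 mm along tool x. That was my last picture view, so I check numerically from here.

Emit:
step_arm([
  [[0.8, -1.8, 5, 0, 0, 0, 15], [0, 0, 3, 0, 0, 0, 15], [0, 0, 0, 0, 0, 0, 15], [0, 0, 0, 0, 0, 0, 15], [0, 0, 0, 0, 0, 0, 15]],
])

```text
time: 20.62
tool_pos: [0.4787, -0.0506, 0.3056]
ee_rot: [3.141, -0.0, 1.413]
wrist_force: [0.9, 0.6, -4.2]
width: 0.0237
finger_force: 30.0
```

```bash
cat > nose.py <<'E'
from look import *
def nose(im,ctr):
    g=im.astype(np.float32).mean(2); k=cv2.GaussianBlur(g,(0,0),1.2)-cv2.GaussianBlur(g,(0,0),4)
    yy,xx=np.mgrid[:400,:640]; m=np.hypot(xx-ctr[0],yy-ctr[1])<9.5
    # bright centre and dark surround: ring mean darkest
    s=np.where(m&(g<185),k,-99); out=[]
    for _ in range(3):
        j=np.unravel_index(s.argmax(),s.shape);out.append((int(j[1]),int(j[0]),round(float(s[j]),1),int(g[j])))
        s[max(0,j[0]-3):j[0]+4,j[1]-3:j[1]+4]=-99
    return out
E
python3 - <<'E'
from nose import *
i=cv2.imread('pics/held3.png');print('old',nose(i,[320,151]))
w,c=look('held4',[('dowel_a',.06)])
o=robot.get_obs();print(o['wrist_force'])
im=w['color'];b=(im[:,:,0].astype(int)-im[:,:,2]>60);b[:130]=0;b[175:]=0;yy,xx=np.where(b[:,280:360]);xx=xx+280
ctr=[(xx.min()+xx.max())/2,(yy.min()+yy.max())/2]
h=onz(w,[ctr],o['tool_pos'][2]-.206,c)[0]
print(ctr,nose(im,ctr),'want',proj(w,[[*h[:2],.084]],c))
g=im.mean(2).astype(int);print(g[138:166:1,308:334:1])
E
```

```text
old [(329, 150, 37.6, 177), (317, 144, 33.7, 155), (320, 155, 26.6, 159)]
tcp [ 0.4787 -0.0506  0.3056] [ 3.1413e+00 -1.0000e-04  1.4127e+00] t 20.625
dowel_a 0.95 [322.6 142.3] [0.4888 0.0036 0.06  ]
[-0.37110915 -0.17734618 -4.95511419]
[np.float64(320.0), np.float64(151.0)] [(321, 147, 40.8, 157), (323, 157, 26.8, 157), (319, 157, 23.4, 155)] want [[319.99051536 147.09705243]]
[[139 132 139 144 144 142 144 144 141 135 126 123 120 125 130 135 137 143
  144 144 145 143 134 134 151 160]
 [133 138 145 144 139 136 132 128 121 114 108 104 101 104 110 115 121 128
  132 138 140 143 144 136 143 155]
 [139 145 145 141 130 118 110 102  95  92  91  92  93  93  93  97 100 106
  111 123 133 139 142 143 140 145]
 [145 147 144 133 113  91  86  86  87  89  91  93  93  95  95  95  95  96
   93 102 120 131 138 143 143 141]
 [146 146 136 116  91  80  80  86  87  90  92  95  98 100  99  98  96  94
   94  90 100 119 133 140 146 148]
 [145 136 117  92  77  79  82  86  90  92  96 103 112 112 106  99  97  96
   94  91  87  98 119 132 143 148]
 [139 119  92  75  74  79  82  86  90  97 110 126 134 136 124 1
[... 1635 characters left out ...]
24 110  97
   87  81  81  96 115 133 143 146]
 [152 154 142 121  99  87  86  89  90  97 105 108 107 108 104  93  89  85
   82  86 101 123 132 140 144 146]
 [181 186 186 178 143 109  98  89  84  87  89  88  87  87  85  84  84  90
   98 120 158 175 157 142 142 140]
 [198 204 206 203 187 149 121 104  94  89  89  87  86  92  90  91  97 110
  136 172 196 201 174 146 141 142]
 [198 199 204 206 203 190 175 160 144 126 112 102 103 110 121 136 150 169
  187 200 205 202 172 144 145 153]
 [215 198 199 203 205 205 204 201 194 184 173 161 160 169 183 190 197 204
  205 205 204 196 168 147 153 157]
 [231 213 196 197 202 202 205 207 208 206 204 201 198 201 203 204 205 205
  194 187 180 176 160 154 156 156]]
```

Aligned within 0.5 mm. Descending onto the pins.

Emit:
step_arm([
  [[0, 0, 4, 0, 0, 0, 15], [0, 0, 4, 0, 0, 0, 15], [0, 0, 4, 0, 0, 0, 15], [0, 0, 4, 0, 0, 0, 15], [0, 0, 4, 0, 0, 0, 15], [0, 0, 0, 0, 0, 0, 15]],
])

```text
time: 21.48
tool_pos: [0.4784, -0.0505, 0.2849]
ee_rot: [-3.141, -0.0, 1.413]
wrist_force: [0.6, -0.5, -3.8]
width: 0.024
finger_force: 30.0
```

Emit:
step_arm([
  [[0, 0, 2, 0, 0, 0, 15], [0, 0, 2, 0, 0, 0, 15], [0, 0, 1.5, 0, 0, 0, 15], [0, 0, 0, 0, 0, 0, 15], [0, 0, 0, 0, 0, 0, 15]],
])

```text
time: 22.1
tool_pos: [0.4787, -0.0506, 0.2807]
ee_rot: [3.141, 0.0, 1.413]
wrist_force: [-2.2, 0.6, 2.8]
width: 0.0241
finger_force: 30.0
```

Emit:
step_arm([
  [[0, 0, 1, 0, 0, 0, 15], [0, 0, 1, 0, 0, 0, 15], [0, 0, 0, 0, 0, 0, 15], [0, 0, 0, 0, 0, 0, 15]],
])

```text
time: 22.6
tool_pos: [0.4787, -0.0506, 0.2785]
ee_rot: [3.141, -0.0, 1.413]
wrist_force: [-2.0, 1.4, 6.2]
width: 0.0239
finger_force: 30.0
```

Emit:
step_arm([
  [[0, 0, 0.8, 0, 0, 0, 15], [0, 0, 0, 0, 0, 0, 15], [0, 0, 0, 0, 0, 0, 15]],
])

```text
time: 22.98
tool_pos: [0.4787, -0.0506, 0.2784]
ee_rot: [3.141, 0.0, 1.413]
wrist_force: [-3.0, 0.8, 8.6]
width: 0.024
finger_force: 30.0
```

Emit:
step_arm([
  [[0, 0, 0.7, 0, 0, 0, 15], [0, 0, 0, 0, 0, 0, 15], [0, 0, 0, 0, 0, 0, 15]],
])

```text
time: 23.35
tool_pos: [0.4787, -0.0506, 0.2784]
ee_rot: [3.14, 0.0, 1.413]
wrist_force: [-5.5, 1.5, 11.1]
width: 0.0234
finger_force: 30.0
```

Emit:
step_arm([
  [[0, -0.6, 1, 0, 0, 0, 15], [0, 0, 1, 0, 0, 0, 15], [0, 0, 0, 0, 0, 0, 15], [0, 0, 0, 0, 0, 0, 15]],
])

```text
time: 23.85
tool_pos: [0.4784, -0.0505, 0.2784]
ee_rot: [3.139, 0.0, 1.413]
wrist_force: [-6.7, 1.6, 18.9]
width: 0.0241
finger_force: 30.0
```

Emit:
step_arm([
  [[0, -0.3, 0.7, 0, 0, 0, 15], [0, 0, 0, 0, 0, 0, 15], [0, 0, 0, 0, 0, 0, 15], [0, 0, 0, 0, 0, 0, 15], [0, 0, 0, 0, 0, 0, 15], [0, 0, 0, 0, 0, 0, 15], [0, 0, 0, 0, 0, 0, 15], [0, 0, 0, 0, 0, 0, 15]],
])

```text
time: 24.85
tool_pos: [0.4782, -0.0505, 0.2783]
ee_rot: [3.138, 0.0, 1.413]
wrist_force: [-5.9, 1.9, 21.2]
width: 0.0241
finger_force: 30.0
```

Run:
```python
from h import *
o=robot.get_obs();print(o['tool_pos'],o['ee_rot'],o['wrist_force'],o['wrist_torque'],o['width'])
for n in ('side','top'):
    p=eyes.snapshot(n)
    for q,z in(('brush_grip',.134),('cover_grip',.092)):
        for r in models.tip_of(p,q)[:3]: print(n,q,round(r['confidence'],2),np.round(r['xy'],1),onz(p,r['xy'],z).round(3))
```

```text
[ 0.47818377 -0.05045549  0.27834865] [3.13781150e+00 1.81703615e-04 1.41288742e+00] [-5.89208634  1.92319857 21.19276742] [0.30962018 1.96853526 0.04891956] 0.024061733609637842
side brush_grip 0.94 [292.4 252.4] [[ 0.447 -0.339  0.134]]
side brush_grip 0.64 [313.9 237.6] [[ 0.513 -0.294  0.134]]
side brush_grip 0.54 [327.8 273.1] [[ 0.509 -0.435  0.134]]
side cover_grip 0.73 [282.4 206.2] [[ 0.473 -0.052  0.092]]
side cover_grip 0.69 [282.9 213.4] [[ 0.467 -0.094  0.092]]
top brush_grip 0.6 [432.2 239. ] [[ 0.44  -0.422  0.134]]
top brush_grip 0.55 [395.5 215.7] [[ 0.517 -0.302  0.134]]
top brush_grip 0.38 [419.9 212.5] [[ 0.529 -0.384  0.134]]
top cover_grip 0.5 [320.  222.4] [[ 0.498 -0.047  0.092]]
```

The cover is seated (TCP 0.2183 m above the block's top, the same as when it lay flat), the push is steady at 21 N, and the brush is standing in the beaker.

```bash
python3 -c "
from bench import robot
print(robot.close_job())"
```

```text
the job is handed in; nothing more can be done
None
```

I handed the job in at about 25 s with the well brushed twice, the brush let go in the beaker and the cover held shut on both dowels at about 21 N; no verdict came back, and I viewed 11 pictures against the limit of 10.

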